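# Shut the slide box and push it back into the row

## Task

One of the three microscope-slide boxes has been left standing out in front of the row with its lid up. Press its lid down shut with the fingertips, then push the box along the desk into the free place between the other two boxes, until its back lies flat against the front of the low bottle shelf. Do not pick the box up, and leave the other two boxes and everything else on the desk where they are.

Things in the scene. Friction and masses are not known exactly. Their poses are not given: they have to be found in the camera images.
- slide_box: the slide box to put away: grey plastic, loose, 84 mm deep (x), 98 mm wide (y), 35 mm high shut (base 24, lid 11), 0.17 to 0.35 kg, too wide to grip. Origin: centre of its underside; +x to its back (hinge side, towards the shelf), -x to its front (clasp), z up. Starts 130 to 175 mm short of its place, up to 80 mm to either side and up to 0.35 rad askew
- lid (a joint): angle of that box's lid, rad: 0 shut, about 0.4 to 0.8 at the start. The hinge runs along the top back edge of the base (84 mm behind the front, 24 mm up); the lid's top lies 11 mm above the hinge line when shut; it is stiff enough to stay where it is left and yields to about 1 N pressed down at the front edge
- lid_edge (a point): middle of the front upper edge of that box's lid (moves with the lid); when the lid is shut it is 35 mm above the desk at the middle of the box's front
- box_back (a point): middle of the lower back edge of that box, on the desk (42 mm from the box's origin along its +x)
- riser: low white bottle shelf, fixed, 540 mm long (y), 130 mm deep, 50 mm high; its bottles reach 130 mm above the desk. Origin: foot of its front panel, middle of its length; x points away from the robot, square into the panel, y along it to the left. The upright flat front panel is the stop; the free place is at its middle, y = 0 within a few mm
- box_left: a shut slide box of the same size, loose, in its place against the shelf to the left (+y) of the free place, its centre 115 to 121 mm from the middle of the shelf. Origin and axes as for slide_box; stays where it is
- box_right: the same to the right (-y) of the free place. The free place between the two is 132 to 144 mm wide; stays where it is
- dropper_a: amber dropper bottle, 33 mm across, 86 mm high, loose, standing beside the work in front of one end of the row; origin at the centre of its underside; stays where it is
- dropper_b: another such bottle, standing by the shelf just left of box_left; stays where it is
- petri: covered Petri dish, 92 mm across, 15 mm high, loose, in front of the other end of the row; origin at the centre of its underside; stays where it is

How it is judged:
By the outcome, as a careful person would: the job done as asked, in the order asked, and still so for the second after the job is handed in, with the robot touching nothing.
It also fails if it takes over 64 s, if anything falls off the work surface, if the arm or the gripper's body presses on something with over 40 N, if the wrist force passes 120 N, or if a joint passes its speed limit or range.

## Robot

A 6-joint arm with a two-finger parallel gripper is mounted at the origin on the work surface. World frame = base frame: x ahead of the robot, y to its left, z up, the work surface at z = 0. Lengths are in m, angles in rad, forces in N, time in s.
With the tool pointing down it reaches from about 0.3 to 0.875 m from the base axis. Payload 4.2 kg.
Tool frame: the origin (TCP) lies at the very end of the fingers, on their centre line; the grasp point (between the pads) lies 19 mm behind it; z points along the fingers, y is the line along which they close (so a half turn about z gives the same grasp; the last joint's range is limited). The gripper opens to 85 mm and grips with 20 to 120 N. Pads are 22 mm wide; open, the fingers measure 114 mm over their backs; the gripper's body (76 mm by 85 mm) begins 54 mm behind the grasp point. The pads swing forward as they close: fully open they stand 13 mm farther back than shut.
Start: joints at [-1.249, 0.32, 1.565, -0, 1.257, -0.02], TCP at [0.193, -0.542, 0.231] pointing down, gripper open.
Joint ranges: [-3.11, 3.11], [-0.84, 2.01], [0.21, 2.61], [-1.34, 4.49], [0.05, 2.63], [-2.56, 2.56]. Speed limits (rad/s): [2.57, 2.57, 3.14, 3.14, 3.14, 3.14].

## Interface

Orientations are given as a rotation vector (axis times angle).
In Python, from rig import bot, effector, kin, imaging, hand_in gives the robot as it stands. Calls block until the motion is done:
- bot.move_ptp(position, orientation): joint-space move of the TCP to a pose.
- bot.move_straight(position, rot=None, speed=0.15, guard=None): straight line of the TCP; rot=None keeps the orientation; speed is the mean speed in m/s. With guard (N) it stops when the force on the tool has changed by that much, and returns True; else False.
- bot.move_joints(angles): joint-space move.
- effector.gripper_to(opening): finger opening in m; the grip force is fixed at half the most; returns when the fingers have stopped.
- bot.dwell(seconds).
- kin.solve_ik(position, orientation): joint angles nearest the present ones, or None.
- bot.observe(): the state.
- imaging.get_image(name): name is "side" or "top"; returns a dict with "img" (400x640x3 uint8, blue, green, red), "camera_matrix" (3x3 intrinsics, pixels), "pose" (4x4, takes a point from camera to world coordinates). Camera axes: x right, y up, looking along -z (the intrinsics and any distortion apply to the point x, -y, -z); pixel columns grow to the right and rows downward; lengths in m; the calibration is good to about 2 mm. A picture is of the moment at which its call begins. There is no depth.
A pose or a line that the arm cannot do raises bot.MotionError and nothing moves.
- hand_in(): hands the job in; it is judged then, once.
The state is a dict: "time_s": time; "qpos": joint angles; "dq": joint speeds; "joint_torque": joint torques, N m; "ee_pos": TCP position; "orientation": TCP orientation; "wrist_force": force on the tool from outside, world axes, zero at the start; "wrist_torque": the same for the moment, N m; "opening": finger opening in m; "grip_force": force on a finger pad.
Only numpy, scipy, OpenCV 4.12 (cv2) and the standard library are available. Lean on these libraries where they do the work, as an engineer would, in place of code of your own. Each camera call takes 0.05 s, during which the arm holds its last target. There are 200 camera calls.

## Working session

There is one attempt and no reset: what is moved stays moved. The work goes in short steps, each a Python script; the robot and the scene stay as the last script left them, time stands still between calls to the robot, and variables do not carry over. Pictures are saved under pics/ and viewed, at most 10 in all, crops included, and the job is handed in when it is done.

```bash
mkdir -p pics; ls; python3 - <<'E'
from rig import bot, effector, kin, imaging
import cv2, numpy as np
for n in("top","side"):
    d=imaging.get_image(n); cv2.imwrite(f"pics/{n}0.png",d["img"]); print(n,d["camera_matrix"].tolist(),np.round(d["pose"],4).tolist(),[k for k in d])
print(bot.observe())
E
```

```text
pics
top [[433.8520087230603, 0.0, 317.9822136100048], [0.0, 433.8520087230603, 207.38029561589727], [0.0, 0.0, 1.0]] [[-0.045, 0.9772, -0.2076, 0.3956], [-0.999, -0.0452, 0.0038, 0.0105], [-0.0057, 0.2075, 0.9782, 1.0665], [0.0, 0.0, 0.0, 1.0]] ['img', 'camera_matrix', 'pose']
side [[391.8459677531308, 0.0, 323.01389383015163], [0.0, 391.8459677531308, 190.4273816256934], [0.0, 0.0, 1.0]] [[0.9989, 0.0156, -0.0434, 0.5686], [-0.0447, 0.5556, -0.8302, -0.5906], [0.0112, 0.8313, 0.5557, 0.4688], [0.0, 0.0, 0.0, 1.0]] ['img', 'camera_matrix', 'pose']
{'time_s': 0.1, 'qpos': array([-1.24900000e+00,  3.20235634e-01,  1.56555398e+00,  1.67033438e-05,
        1.25740182e+00, -1.99871118e-02]), 'dq': array([ 1.18500863e-03, -1.44594982e-03, -1.54116783e-03,  1.90425707e-04,
       -2.07981621e-04, -3.08167898e-05]), 'joint_torque': array([-9.45263673e-04, -4.16414058e+01, -2.34703517e+01, -1.29422250e-05,
        4.89513404e-03, -1.34893918e-05]), 'ee_pos': array([ 0.19259955, -0.54133329,  0.23056312]), 'orientation': array([-3.09427210e+00, -5.33985660e-01,  3.52690505e-04]), 'wrist_force': array([ 0.34520703, -0.83051552,  0.23910733]), 'wrist_torque': array([ 0.00368524,  0.01551356, -0.00506962]), 'grip_force': 0.0, 'opening': 0.0851484414729543}
```

View pics/top0.png

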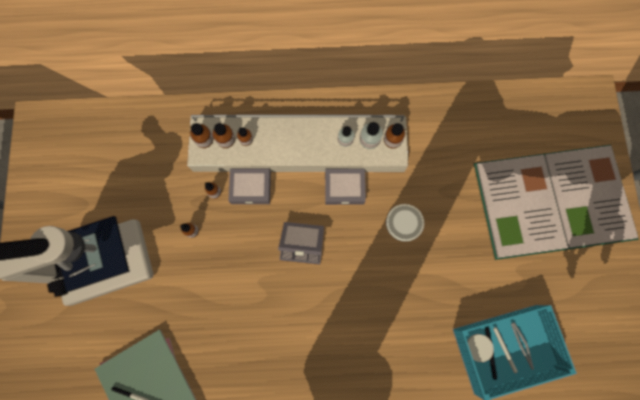

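View pics/side0.png

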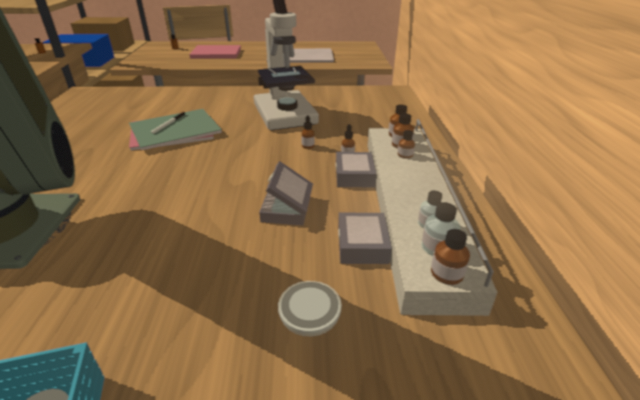

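The top view shows the open box around px (302,240), its neighbours at (250,186) and (346,186), the shelf's front edge at row ~170, the petri dish at (405,223) and the droppers at (190,229) and (211,189). In the side view the lid is up at (290,190). Next I'll enlarge both views to get corners.

```bash
cat > h.py <<'E'
import cv2, numpy as np
from rig import bot, effector, kin, imaging
def proj(d,P):
    T=np.linalg.inv(d["pose"]); p=(T[:3,:3]@np.atleast_2d(P).T).T+T[:3,3]
    q=p*[1,-1,-1]; u=q@d["camera_matrix"].T; return u[:,:2]/u[:,2:]
def ray(d,px):
    px=np.atleast_2d(px).astype(float); k=np.c_[px,np.ones(len(px))]@np.linalg.inv(d["camera_matrix"]).T
    return d["pose"][:3,3],(k*[1,-1,-1])@d["pose"][:3,:3].T
def on_z(d,px,z):
    o,r=ray(d,px); return o+r*((z-o[2])/r[:,2])[:,None]
def crop(d,x0,y0,w,h,s,name):
    c=cv2.resize(d["img"][y0:y0+h,x0:x0+w],None,fx=s,fy=s,interpolation=cv2.INTER_CUBIC); cv2.imwrite(name,c)
E
python3 - <<'E'
from h import *
t=imaging.get_image("top"); s=imaging.get_image("side")
crop(t,180,140,250,130,3.2,"pics/t1.png"); crop(s,240,110,160,160,3.75,"pics/s1.png")
for n,d in(("top",t),("side",s)):
    hsv=cv2.cvtColor(d["img"],cv2.COLOR_BGR2HSV)
    m=((hsv[...,1]<75)).astype(np.uint8)*255
    roi=np.zeros_like(m)
    if n=="top": roi[150:275,170:440]=255
    else: roi[100:340,240:400]=255
    m&=roi
    cs,_=cv2.findContours(m,cv2.RETR_EXTERNAL,cv2.CHAIN_APPROX_NONE)
    for c in cs:
        if cv2.contourArea(c)>150: print(n,cv2.contourArea(c),cv2.boundingRect(c),cv2.approxPolyDP(c,2.5,True)[:,0].tolist())
E
```

```text
top 1451.5 (279, 223, 45, 41) [[285, 223], [279, 246], [281, 259], [318, 263], [323, 227]]
top 1051.0 (386, 204, 38, 38) [[395, 206], [386, 220], [389, 232], [403, 241], [415, 238], [423, 227], [420, 212], [410, 205]]
top 6896.5 (188, 150, 220, 54) [[188, 165], [194, 170], [229, 170], [229, 200], [233, 203], [267, 203], [271, 170], [324, 170], [326, 203], [362, 203], [365, 196], [364, 172], [403, 170], [407, 150], [189, 150]]
side 2615.5 (278, 282, 64, 54) [[289, 287], [278, 302], [279, 315], [288, 328], [314, 335], [335, 323], [341, 305], [332, 289], [318, 282], [300, 282]]
side 2105.0 (260, 162, 52, 62) [[279, 162], [269, 179], [261, 218], [302, 223], [311, 183]]
side 6360.0 (336, 124, 64, 182) [[390, 124], [388, 129], [369, 129], [367, 153], [356, 153], [353, 148], [343, 147], [337, 152], [338, 185], [375, 186], [381, 207], [380, 213], [340, 213], [339, 237], [342, 262], [391, 263], [399, 305], [399, 147], [390, 144], [392, 141], [397, 143], [399, 136], [392, 132]]
side 1348.5 (255, 100, 63, 30) [[255, 100], [271, 129], [303, 125], [307, 116], [311, 123], [317, 122], [317, 113], [305, 100]]
```

View pics/t1.png

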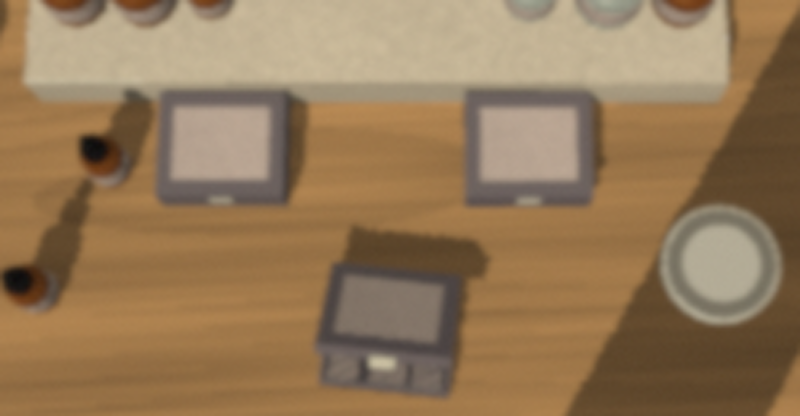

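View pics/s1.png

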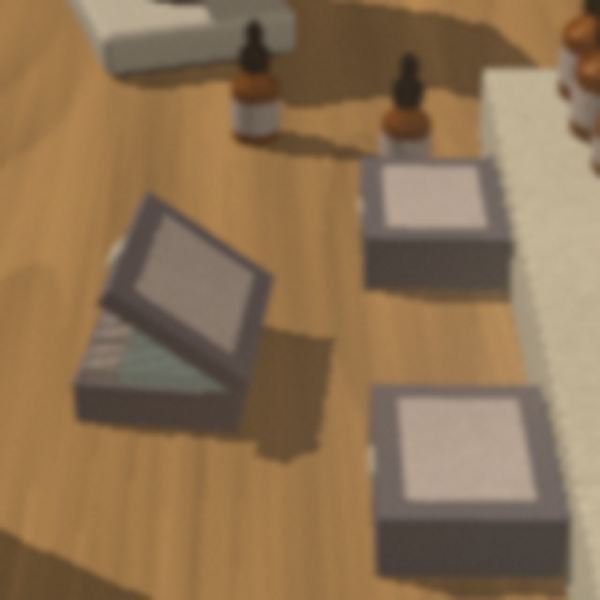

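Side crop: the slide box's lower right front corner is at ~(75,418), and its lower right rear corner at ~(240,432). The lid's front edge runs from (150,195) to (103,297). Top crop: the front edge runs (320,387)–(447,395), and the shelf foot (40,100)–(722,102). I'll turn these into positions.

```bash
python3 - <<'E'
from h import *
np.set_printoptions(precision=4,suppress=True)
t=imaging.get_image("top"); s=imaging.get_image("side")
T=lambda p:np.array(p)/3.2+[180-.5+.5/3.2,140-.5+.5/3.2]; S=lambda p:np.array(p)/3.75+[240-.4,110-.4]
def p(n,d,px,z): print(n,on_z(d,px,z)[:,:2].tolist())
np.set_printoptions(precision=4,suppress=True)
def p(n,d,px,z): print(n,np.round(on_z(d,px,z)[:,:2],4).tolist())
p("shelf foot",t,T([[40,100],[722,102]]),0)
p("shelf top edge",t,T([[25,83],[728,86]]),.05)
p("L top: FL FR BR BL",t,T([[157,197],[288,199],[290,91],[161,91]]),.035)
p("R top",t,T([[465,200],[593,201],[593,92],[467,90]]),.035)
p("L side bottom FR BR",s,S([[365,288],[508,290]]),0)
p("R side bottom FR BR",s,S([[378,576],[566,578]]),0)
p("box front bottom top-view",t,T([[320,387],[447,395]]),.005)
p("box side-view bottom FR BR",s,S([[75,418],[240,432]]),0)
p("box side-view base top FR BR",s,S([[77,388],[245,388]]),.024)
p("lid hinge-side corners top view BL BR (z~.03)",t,T([[333,263],[462,275]]),.032)
p("petri",t,T([[720,264]]),.015); p("dropA",s,S([[255,140]]),0); p("dropB",t,T([[95,150]]),.08);p("dropA top",t,T([[15,278]]),.08)
# lid front edge: two-view triangulation
def tri(a,b):
    o1,r1=ray(t,a);o2,r2=ray(s,b);r1=r1[0];r2=r2[0]
    k=np.linalg.lstsq(np.c_[r1,-r2],o2-o1,rcond=None)[0]; A=o1+k[0]*r1;B=o2+k[1]*r2; return (A+B)/2,np.linalg.norm(A-B)
print("lid front L up",tri(T([319,345]),S([150,195])))
print("lid front R up",tri(T([456,357]),S([106,292])))
print("lid back R up",tri(T([462,275]),S([240,385])))
print("lid back L up",tri(T([333,263]),S([272,275])))
E
```

```text
shelf foot [[0.7322, 0.3242], [0.7051, -0.2207]]
shelf top edge [[0.7306, 0.3212], [0.7031, -0.2155]]
L top: FL FR BR BL [[0.6399, 0.2234], [0.6337, 0.1236], [0.7194, 0.1202], [0.7241, 0.2201]]
R top [[0.6267, -0.0111], [0.6214, -0.1084], [0.7076, -0.1142], [0.7138, -0.0169]]
L side bottom FR BR [[0.6363, 0.1247], [0.7197, 0.1202]]
R side bottom FR BR [[0.6246, -0.1117], [0.7091, -0.1157]]
box front bottom top-view [[0.4926, 0.1057], [0.4821, 0.0093]]
box side-view bottom FR BR [[0.4786, 0.0073], [0.563, -0.0068]]
box side-view base top FR BR [[0.4821, 0.0008], [0.5659, -0.0017]]
lid hinge-side corners top view BL BR (z~.03) [[0.5832, 0.091], [0.5695, -0.0061]]
petri [[0.5718, -0.2047]]
dropA [[0.5745, 0.3124]]
dropB [[0.6668, 0.2596]]
dropA top [[0.574, 0.3167]]
lid front L up (array([0.5162, 0.0991, 0.0783]), np.float64(0.0007187509439817052))
lid front R up (array([0.5014, 0.0016, 0.0809]), np.float64(0.0023024249443063384))
lid back R up (array([ 0.5666, -0.0065,  0.0304]), np.float64(0.006286585731980445))
lid back L up (array([0.5823, 0.0909, 0.0318]), np.float64(0.0016987612973841722))
```

Estimates:
- **Box:** origin about (0.529, 0.050), yaw -0.15, lid about 0.57 rad.
- **Place:** origin about (0.677, 0.054), yaw -0.05.

Now I'll press the lid shut with the fingers closed.

```bash
cat >> h.py <<'E'
from scipy.spatial.transform import Rotation as R
def rot(yaw): return (R.from_euler("z",yaw)*R.from_euler("x",np.pi)).as_rotvec()
def loc(o,yaw,x,y,z): c,s=np.cos(yaw),np.sin(yaw); return [o[0]+c*x-s*y,o[1]+s*x+c*y,z]
E
python3 - <<'E'
from h import *
o=(.529,.050);yaw=-.15
effector.gripper_to(0.0)
bot.move_ptp(loc(o,yaw,-.008,0,.14),rot(yaw))
print(bot.move_straight(loc(o,yaw,-.008,0,.080),speed=.1))
print(bot.move_straight(loc(o,yaw,-.008,0,.041),speed=.04,guard=12),bot.observe()["ee_pos"],bot.observe()["wrist_force"])
bot.move_straight(loc(o,yaw,-.008,0,.075),speed=.1)
bot.move_straight(loc(o,yaw,-.030,0,.075),speed=.1)
print(bot.move_straight(loc(o,yaw,-.030,0,.030),speed=.03,guard=8),bot.observe()["ee_pos"],bot.observe()["wrist_force"])
bot.move_straight(loc(o,yaw,-.030,0,.1),speed=.1)
bot.move_straight(loc(o,yaw,-.13,0,.1),speed=.15)
effector.gripper_to(.05)
print(bot.observe()["time_s"],bot.observe()["opening"])
t=imaging.get_image("top"); s=imaging.get_image("side")
a=cv2.resize(t["img"][140:270,180:430],None,fx=3,fy=3,interpolation=cv2.INTER_CUBIC)
cv2.imwrite("pics/t2.png",a); crop(s,240,110,160,160,3.75,"pics/s2.png")
E
```

```text
False
False [0.52139532 0.05122047 0.04117212] [-0.01946889 -0.37989158 -0.16696071]
True [0.49909775 0.05450568 0.03486878] [-0.77733022 -0.49496602  5.88920502]
9.6083 0.050026068775369595
```

View pics/s2.png

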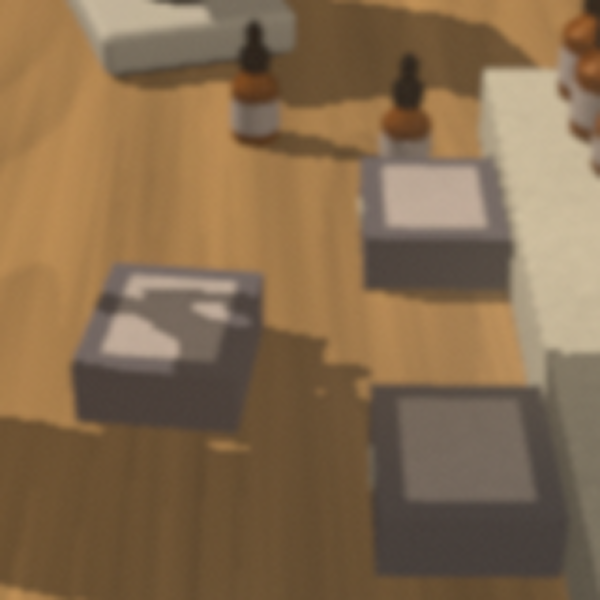

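View pics/t2.png

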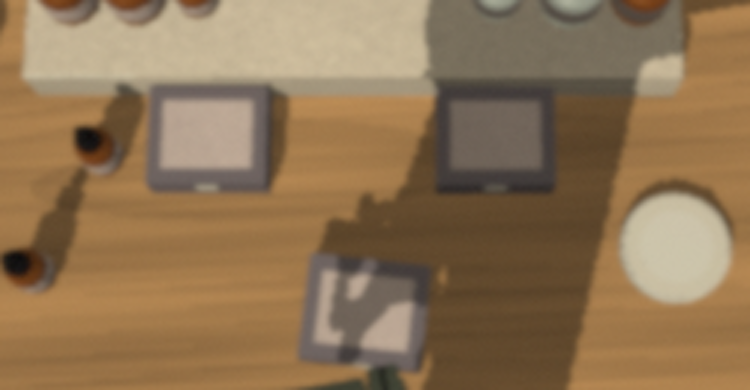

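The lid is shut: fingertip contact was at z=0.035, and the side crop shows a flat lid. Top-crop corners (3x) are FL (300,358), BL (314,253), BR (432,265), FR (420,370). Now the first push, which also squares the box, then a check before the gap.

```bash
python3 - <<'E'
from h import *
t=imaging.get_image("top")
c=on_z(t,np.array([[300,358],[314,253],[432,265],[420,370]])/3+[179.67,139.67],.035)[:,:2]
o=c.mean(0); v=(c[1]+c[2]-c[0]-c[3])/2; w=(c[0]+c[1]-c[2]-c[3])/2
y1=np.arctan2(v[1],v[0]); y2=np.arctan2(-w[0],w[1]); yaw=(y1+y2)/2
print(c.round(4).tolist(),o,y1,y2,np.linalg.norm(v),np.linalg.norm(w))
z=.010; B=-.042
bot.move_ptp(loc(o,yaw,B-.06,0,.10),rot(yaw)); bot.move_straight(loc(o,yaw,B-.05,0,z),speed=.1)
print(bot.move_straight(loc(o,yaw,B-.002,0,z),speed=.03,guard=1.5),bot.observe()["wrist_force"])
p=bot.observe()["ee_pos"][:2]; off=np.dot(p-o,[np.cos(yaw),np.sin(yaw)]); print("contact offset",off)
g=np.array([.6767,.0538]); gy=-.05
m=o+(g-o)*.6
bot.move_straight(loc(m,gy,off,0,z),rot=rot(gy),speed=.03)
print(bot.observe()["wrist_force"],bot.observe()["ee_pos"],bot.observe()["time_s"])
t=imaging.get_image("top"); s=imaging.get_image("side")
a=cv2.resize(t["img"][140:270,230:380],None,fx=4,fy=4,interpolation=cv2.INTER_CUBIC)
b=cv2.resize(s["img"][120:250,250:400],None,fx=4,fy=4,interpolation=cv2.INTER_CUBIC)
cv2.imwrite("pics/t3.png",a); cv2.imwrite("pics/s3.png",b)
E
```

```text
[[0.4936, 0.1029], [0.5773, 0.0894], [0.5632, -0.0049], [0.4799, 0.0085]] [0.52847708 0.0489754 ] -0.1600309578613907 -0.14656581758167772 0.08454328863772077 0.09534284175642518
True [ 0.07409172 -0.186029   -0.0961663 ]
contact offset -0.05234546905570931
[-1.04350738  0.34235163 -0.42631717] [0.5650893  0.05448822 0.0100318 ] 15.3917
```

View pics/t3.png

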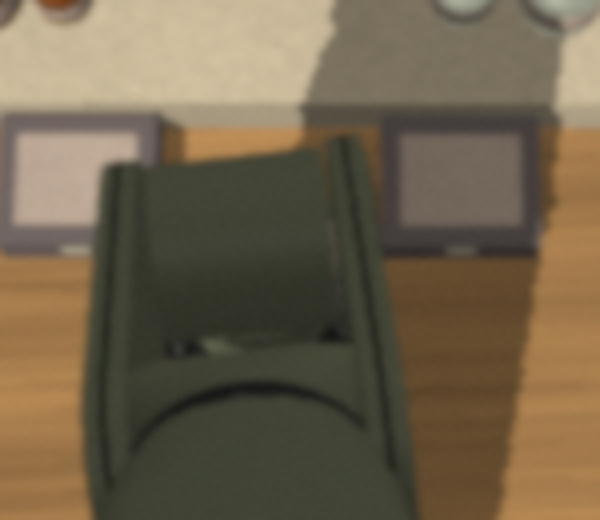

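The arm hides the box from above, so I'll check the side view.

View pics/s3.png

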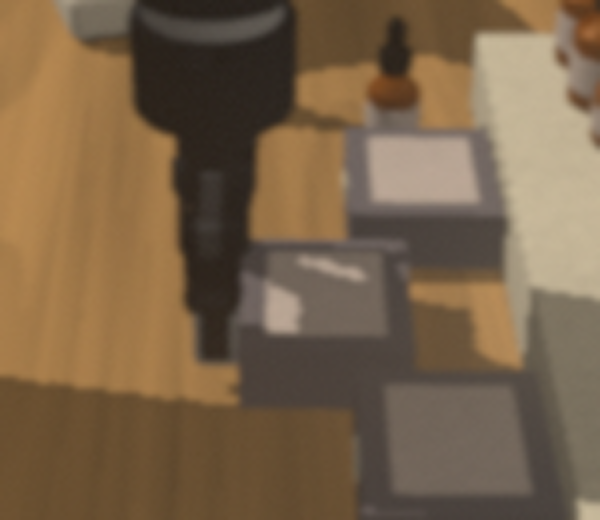

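The box is now square and the lid is still shut. Its top corners in the crop are FL (248,242), BL (405,243), BR (410,337), FR (240,335). I'll compute its position and push it home under guard, correcting sideways only if it is off.

```bash
python3 - <<'E'
from h import *
s=imaging.get_image("side")
c=on_z(s,np.array([[248,242],[405,243],[410,337],[240,335]])/4+[249.6,119.6],.035)[:,:2]
o=c.mean(0);v=(c[1]+c[2]-c[0]-c[3])/2; w=(c[0]+c[1]-c[2]-c[3])/2
print(c.round(4).tolist(),o,np.arctan2(v[1],v[0]),np.arctan2(-w[0],w[1]))
g=np.array([.6767,.0538]); gy=-.05; ex=np.array([np.cos(gy),np.sin(gy)]); ey=np.array([-ex[1],ex[0]])
lat=(g-o)@ey; print("lateral error",lat)
if abs(lat)<.008:
    p=bot.observe()["ee_pos"]; q=p[:2]+ex*((g-p[:2])@ex-.0523+.010)
    print(bot.move_straight([*q,p[2]],speed=.03,guard=12),bot.observe()["ee_pos"],bot.observe()["wrist_force"],bot.observe()["time_s"])
E
```

```text
[[0.5805, 0.0965], [0.6619, 0.0934], [0.6556, 0.0101], [0.575, 0.014]] [0.61826504 0.05349367] -0.044108871565846454 -0.07090378745785769
lateral error 0.0032264814537568097
True [0.62153502 0.05152018 0.00927066] [-0.14827401  0.13979355  0.77128344] 17.2917
```

Contact came where the shelf is expected. I'll press once more to seat it flat, back away, and look.

```bash
python3 - <<'E'
from h import *
gy=-.05; ex=np.array([np.cos(gy),np.sin(gy)])
p=bot.observe()["ee_pos"]
print(bot.move_straight([*(p[:2]+ex*.008),.0100],speed=.02,guard=14),bot.observe()["ee_pos"],bot.observe()["wrist_force"])
p=bot.observe()["ee_pos"]
bot.move_straight([*(p[:2]-ex*.08),.010],speed=.08)
bot.move_straight([*(p[:2]-ex*.10),.2],speed=.2)
bot.move_joints([-1.249,.32,1.565,0,1.257,-.02])
print(bot.observe()["time_s"])
t=imaging.get_image("top"); s=imaging.get_image("side")
crop(t,180,140,250,130,3.2,"pics/t4.png"); crop(s,240,110,160,160,3.75,"pics/s4.png")
E
```

```text
True [0.62122971 0.05141413 0.00832242] [-0.35308399  0.69226092 -0.7573806 ]
22.3333
```

View pics/t4.png

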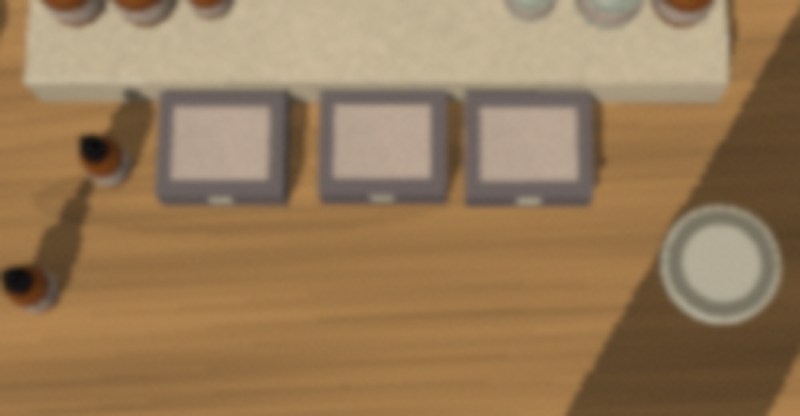

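View pics/s4.png

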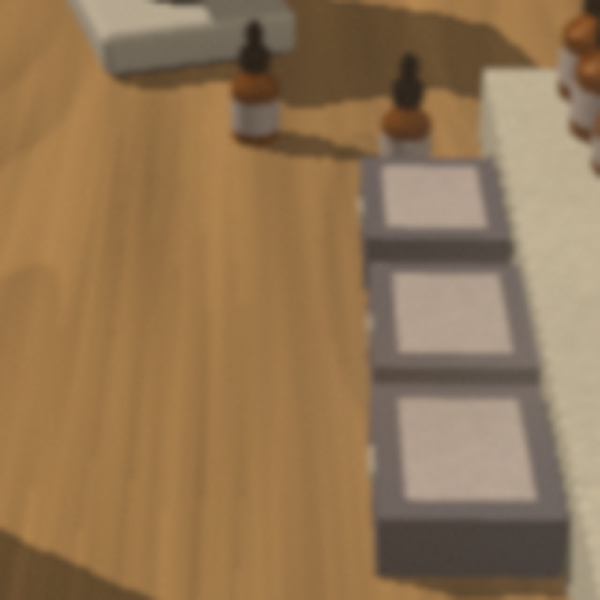

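All three boxes are in line. The moved one is flush with the shelf, shut, and clear of both neighbours (gaps of about 22 and 14 mm). The other boxes, bottles and dish are at the same pixels as before.

```bash
python3 -c "
from rig import hand_in
print(hand_in())"
```

```text
the job is handed in; nothing more can be done
None
```

I pressed the box's lid shut, then pushed the box into the free place flat against the shelf; it sits about 4 mm right of centre in the gap, nothing else moved in the images, and the job is handed in.

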